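# Hang a tested amplifier card in the dry cabinet

## Robot

A 6-joint arm with a two-finger parallel gripper is mounted at the origin on the work surface. World frame = base frame: x ahead of the robot, y to its left, z up, the work surface at z = 0. Lengths are in mm, angles in rad, forces in N, time in s.
With the tool pointing down it reaches from about 400 to 925 mm from the base axis. Payload 12.5 kg.
Tool frame: the origin (TCP) lies at the centre of the arm's flange, where the gripper is bolted on; the fingertips stand 190 mm ahead of it and the grasp point (between the pads) lies 171 mm ahead of it; z points along the fingers, y is the line along which they close (so a half turn about z gives the same grasp; the last joint's range is limited). The gripper opens to 95 mm and grips with 3 to 60 N. Pads are 20 mm wide; open, the fingers measure 119 mm over their backs; the gripper's body (75 mm by 180 mm) begins 59 mm behind the grasp point.
Start: joints at [0.998, 0.491, 1.559, -0, 1.092, -0.106], TCP at [281.247, 558.144, 404.761] pointing down, gripper open.
Joint ranges: [-3.1, 3.1], [-0.84, 2.19], [0.05, 2.79], [-1.13, 4.28], [0.06, 2.93], [-2.69, 2.69]. Speed limits (rad/s): [2.22, 2.22, 2.79, 3.14, 3.14, 3.14].

## Interface

Orientations are given as [roll, pitch, yaw] about the fixed x, y, z axes, in that order (R = Rz(yaw) Ry(pitch) Rx(roll)).
In Python, from cell import env, read_camera, search_frame, cut_out gives the robot as it stands. The module is installed in compiled form; this text tells all that it offers.
- The arm moves only by the tool move_arm, never from a script. Its argument "commands" is a list of rows, each a list of 3 entries, a list of its own where there are three numbers: the shift along the world's x, y, z normalised to -1 to 1, where 1 is 0.03 m, then the turn about the world's z normalised to -1 to 1, where 1 is 0.08 rad, then the opening, from -1 (shut) to 1 (fully open), so that 0 is half open. A call has 1 to 20 rows; each row shifts and turns the commanded pose from where the row before left it; what a row does not reach is not made up. A row lasts 1/12 s, in which the tool goes at most 41.7 mm and 7.16 degrees, less where a joint would pass 70% of its speed; a pose out of reach is approached as far as the arm can. A call with a number of a shift or a turn outside -1 to 1 is refused whole. A call with a gripper value outside its range is refused whole. The fingers move at their own pace and stop on an object; the grip force is fixed at half the most. Time passes only in rows, so rows that do not move let the fingers close. It gives the time, the measured TCP pose, the force, the opening and the grip force at its end, in the units of the state.
- env.state(): the state, without advancing time (a new reading comes with each control period).
- read_camera(name): name is "side" or "top"; returns a dict with "image" (400x640x3 uint8, red, green, blue), "fx", "fy", "cx", "cy" (pixels), "rvec" (rotation vector, rad) and "tvec" (3), from world to camera coordinates, as OpenCV has them. Camera axes: x right, y down, z forward; pixel columns grow to the right and rows downward; lengths in mm; the calibration is good to about 2 mm. A picture is of the moment at which its call begins. There is no depth.
- env.job_done(): hands the job in; it is judged then, once.
Trained networks look in a picture, given as the dict that the camera call returned (one of the last four; its "shot" number tells which), for a name from the list of things; names that differ only in an ending like _2 or _b are one class to them, and where a whole thing is asked for, a point or a joint stands for the part that bears it (a point fixed in the world has none). Each returns a list of dicts, best first, with "confidence" (0 to 1); they miss things now and then, are a little off and sometimes report something else, mostly with a low value. They report only what shows in the picture. A call takes as long as a camera call. They do not tell look-alikes from the thing itself.
- search_frame(thing, picture): "at" ([column, row] in pixels, amid what is visible of it).
- cut_out(thing, picture): "region" (400x640 bool, what is visible of it) and "at" ([column, row] in pixels, amid what is visible of it).
The state is a dict: "t": time; "joints": joint angles; "qvel": joint speeds; "tau": joint torques, N m; "eef_pos": TCP position; "tcp_rot": TCP orientation; "ft_force": force on the tool from outside, world axes, zero at the start; "moment": the same for the moment, N m; "opening": opening from 0.0 (shut) to 1.0 (fully open); "grip_force": force on a finger pad.
Only numpy, scipy, OpenCV 4.12 (cv2) and the standard library are available. Lean on these libraries where they do the work, as an engineer would, in place of code of your own. Each camera call takes 0.05 s, during which the arm holds its last target. There are 200 camera calls.

## Task

The amplifier card in the blue test cradle has passed: flip up the spring hold-down finger by its red knob until it stays open (leave it up for the next card), slide the card forward out of its edge socket and lift it out. Hang it by its U-shaped pull handle on the hook deep inside the clear dry cabinet, tipping the card up on the way in to get the handle over the hook under the low roof. Then shut the cabinet's door fully; leave everything else on the bench where it is.

Things in the scene. Friction and masses are not known exactly. Their poses are not given: they have to be found in the camera images.
- cradle: blue test cradle fixed to the bench, base 276 x 120 x 10 mm. Origin: on the bench under the middle of the seated card; x runs along the card towards its pull handle and the hold-down finger, z up. The card lies on two black rails (tops 34 mm high, within 21 mm of the centre line), so its sides are free down to the base. Two 8 mm guide pins, 44 mm high, at x = 42, y = +-35.5 mm.
- socket (a point): mouth of the black edge socket at the cradle's -x end (cradle x = -63, z = 42 mm). Its hood (62 mm wide, top 53 mm high, x -91 to -63) covers the last 6 mm of the card's tongue: slide the card 8 to 13 mm in cradle +x before lifting it; after 15 mm its handle meets the finger's post.
- clip_pivot (a point): hinge axis of the hold-down finger (parallel to the cradle's y), 134 mm along +x and 54 mm above the cradle's origin
- clip_knob (a point): centre of the 20 mm red ball knob on top of the hold-down finger's tip. From the pivot it stands 77 mm towards -x and 32 mm up when the finger is down; nothing stands within 14 mm under the ball but its 7 mm stem. Pinch it lightly (some 10 N): the ball must turn between the fingers as the finger swings.
- clip (a joint): angle of the sprung steel hold-down finger in rad: 0 pressing on the card, grows as the tip is lifted up and over to 1.9 (stop, leaning back). Over-centre spring: below about 1.0 rad it snaps back down (about 2 N at the knob), beyond it the spring opens it by itself and keeps it open.
- card: amplifier card, 0.17 to 0.31 kg: aluminium tray 120 x 60 mm (x, y), sides 13 mm tall, with green board, heat sink, capacitors (26 mm high overall, within 22 mm of the centre line). Origin: middle of the tray's underside; x towards the pull handle, z towards the components. The board's tongue (44 wide, 4 thick, 6 to 10 mm up) stands out to x = -69. Grip the tray's sides across y, about x = -30.
- card_handle (a point): middle of the cross-bar of the card's steel wire pull handle (5 mm wire), at card x = 102.5, z = 7 mm. The opening between tray end (x = 60) and bar (inner face x = 100) is 40 mm long and 42 mm wide, in the plane of the tray. Axes as the card's.
- cabinet: clear acrylic dry cabinet, aluminium frame, fixed, 200 deep x 260 wide x 265 mm high, open at its front (-x side), where its door stands open. Origin: middle of its underside; x points into it (front plane x = -100, back +100 mm), z up. Floor 6 mm thick, side walls 5 (front posts 12); underside of the roof 260 mm, of the front top rail 253 mm above the bench.
- hook_seat (a point): top of the 6 mm hook rod where the handle's bar should hang: cabinet x = 12, y = 0, z = 203 mm, 112 mm behind the front plane. The rod runs level from the back wall forward to x = 0. Axes as the cabinet's. Below, a steady rail crosses the cabinet (front face x = 26 mm, z 65 to 79 mm) just behind where the card hangs and stops its swing; the card's lower end clears the floor by 25 mm.
- hook_tip (a point): highest point of the hook's upturned tip: cabinet x = -6, y = 0, z = 217 mm, 36 mm below the front top rail
- door (a joint): door angle in rad: 0 shut, starts wide open at about 1.6 to 1.85; turns easily (under 1 N at the free edge), stays where left; no latch
- door_hinge (a point): on the door's vertical hinge axis at mid-height, at the right front edge seen from the robot (cabinet x = -109, y = -130 mm). The clear door is 260 wide, 262 high, 6 mm thick (shut, its outer face lies at x = -109); shut, it runs from here along cabinet +y; opening turns its free edge towards the robot (-x), then away to the right.
- door_handle (a point): grip point of the small black knob on the door's outer face, 230 mm from the hinge axis, 234 mm above the bench, 35 mm out from the face
- canister: white-capped desiccant jar, 44 mm across, 50 mm high, on the cabinet's floor at the back; leave alone. Origin: middle of its underside (so for all the following)
- spray: blue contact-spray can, 52 mm across, 150 mm high; leave alone
- driver: screwdriver lying on the bench; leave alone
- meter: yellow multimeter, 150 x 76 x 36 mm; leave alone
- microphone: black hand microphone, 214 mm long, lying; leave alone
- tape: roll of red tape, 84 mm across, 19 mm high; leave alone
- screw_tray: grey tray of screws, 100 x 70 x 22 mm; leave alone
Not all that is in view belongs to the job. What is meant by the card is not orange, and is the smaller of those in its own colour.

How it is judged:
By the outcome, as a careful person would: the job done as asked, in the order asked, and still so for the second after the job is handed in, with the robot touching nothing.
It also fails if it takes over 72 s, if anything falls off the work surface, if the arm or the gripper's body presses on something with over 40 N, if the wrist force passes 120 N, or if a joint passes its speed limit or range.

## Working session

There is one attempt and no reset: what is moved stays moved. The work goes in short steps, Python scripts to look and compute and a tool call to move; the robot and the scene stay as the last step left them, time stands still between calls to the robot, and variables do not carry over. Pictures are saved under pics/ and viewed, at most 10 in all, crops included, and the job is handed in when it is done.

Besides the shell and the picture viewer there is one more tool, called after "Call:" by a JSON object that holds its "api" and its "payload", one argument or row to a line. move_arm: Moves the arm, as the interface text tells. Its arguments: {"type":"object","properties":{"commands":{"type":"array","items":{"type":"array"}}},"required":["commands"]}

```bash
mkdir -p pics; cat > h.py <<'E'
import numpy as np, cv2
from cell import env, read_camera, search_frame, cut_out
def P(c):
    R=cv2.Rodrigues(np.array(c["rvec"],float))[0]; t=np.array(c["tvec"],float).reshape(3)
    K=np.array([[c["fx"],0,c["cx"]],[0,c["fy"],c["cy"]],[0,0,1.]]); return K,R,t
def proj(c,p):
    K,R,t=P(c); q=(K@(R@np.atleast_2d(p).T+t[:,None])).T; return q[:,:2]/q[:,2:]
def ray(c,px):
    K,R,t=P(c); return -R.T@t, R.T@np.linalg.solve(K,[px[0],px[1],1])
def atz(c,px,z):
    o,d=ray(c,px); return o+d*(z-o[2])/d[2]
def tri(c1,p1,c2,p2):
    o1,d1=ray(c1,p1);o2,d2=ray(c2,p2);d1/=np.linalg.norm(d1);d2/=np.linalg.norm(d2)
    s=np.linalg.lstsq(np.c_[d1,-d2],o2-o1,rcond=None)[0];a=o1+d1*s[0];b=o2+d2*s[1];return (a+b)/2,np.linalg.norm(a-b)
def save(c,name,box=None,k=1):
    im=c["image"][:,:,::-1]
    if box: im=im[box[1]:box[3],box[0]:box[2]]
    cv2.imwrite("pics/"+name,cv2.resize(im,None,fx=k,fy=k,interpolation=cv2.INTER_CUBIC))
E
cat > a.py <<'E'
from h import *
np.set_printoptions(precision=1,suppress=True)
s=read_camera("side");t=read_camera("top")
save(s,"s0.png",k=1.25);save(t,"t0.png",k=1.25)
for n,c in(("s",s),("t",t)):
    print(n,-P(c)[1].T@P(c)[2],c["fx"])
    for th in["cradle","socket","clip_pivot","clip_knob","card","card_handle","cabinet","hook_seat","hook_tip","door_hinge","door_handle"]:
        print(th,[(np.round(r["at"]).tolist(),round(r["confidence"],2)) for r in search_frame(th,c)[:4]])
E
python3 a.py
```

```text
s [1246.   812.  1165.8] 432.8005984063349
cradle [([366.0, 279.0], 0.89)]
socket [([368.0, 279.0], 0.63)]
clip_pivot [([372.0, 278.0], 0.9)]
clip_knob [([363.0, 273.0], 0.61)]
card [([459.0, 294.0], 0.89), ([433.0, 232.0], 0.82), ([384.0, 262.0], 0.73)]
card_handle [([462.0, 296.0], 0.61), ([381.0, 262.0], 0.58), ([430.0, 229.0], 0.55)]
cabinet [([258.0, 201.0], 0.67), ([192.0, 178.0], 0.17)]
hook_seat [([258.0, 202.0], 0.69)]
hook_tip [([256.0, 202.0], 0.87)]
door_hinge [([278.0, 151.0], 0.8)]
door_handle [([280.0, 152.0], 0.73)]
t [ 286.3   56.4 1596.2] 461.4668521990706
cradle [([242.0, 201.0], 0.61)]
socket [([242.0, 200.0], 0.68)]
clip_pivot [([242.0, 196.0], 0.66), ([368.0, 155.0], 0.37)]
clip_knob [([233.0, 216.0], 0.63), ([237.0, 189.0], 0.47)]
card [([234.0, 216.0], 0.89), ([229.0, 297.0], 0.89), ([172.0, 246.0], 0.81), ([465.0, 168.0], 0.75)]
card_handle [([227.0, 294.0], 0.91), ([234.0, 214.0], 0.89), ([172.0, 246.0], 0.68)]
cabinet [([371.0, 156.0], 0.83)]
hook_seat [([374.0, 157.0], 0.6)]
hook_tip [([374.0, 158.0], 0.97), ([239.0, 198.0], 0.52)]
door_hinge [([408.0, 221.0], 0.69)]
door_handle [([406.0, 222.0], 0.9)]
```

View pics/s0.png

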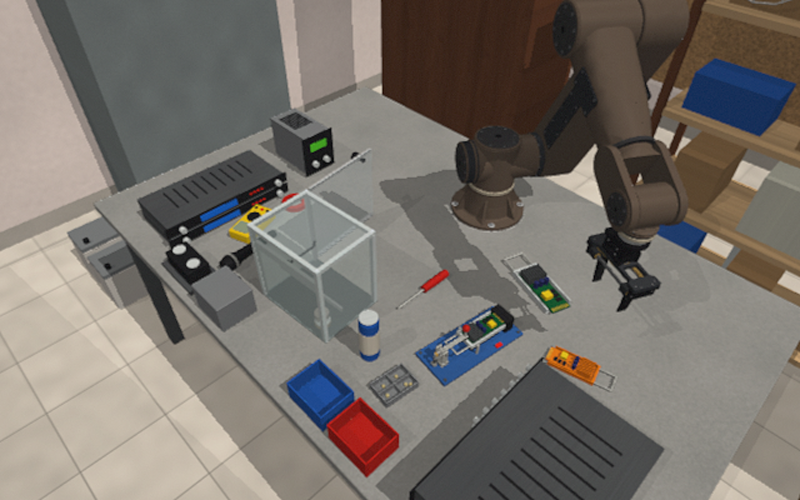

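View pics/t0.png

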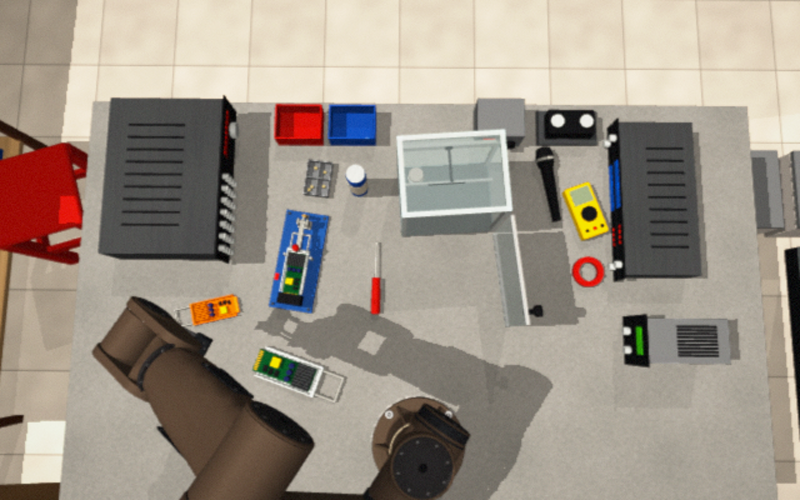

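```bash
cat > b.py <<'E'
from h import *
np.set_printoptions(precision=1,suppress=True)
s=read_camera("side");t=read_camera("top")
def cr(c,b,k): return cv2.resize(c["image"][b[1]:b[3],b[0]:b[2],::-1],None,fx=k,fy=k,interpolation=cv2.INTER_CUBIC)
A=cr(t,(205,160,275,260),6); B=cr(t,(310,95,440,270),3); C=cr(s,(325,235,425,315),4)
im=np.zeros((600,800,3),np.uint8); im[:600,:420]=A; 
im[:320,420:800]=C[:, :380]; D=cr(t,(310,95,440,195),2.6)[:260]; im[330:590,420:420+D.shape[1]]=D[:260]
cv2.imwrite("pics/z1.png",im)
# blue cradle rectangle in top view
for c,n in((t,"t"),(s,"s")):
    hsv=cv2.cvtColor(c["image"],cv2.COLOR_RGB2HSV)
    m=((hsv[...,0]>98)&(hsv[...,0]<125)&(hsv[...,1]>120)&(hsv[...,2]>50)).astype(np.uint8)
    b=np.zeros_like(m)
    if n=="t": b[165:255,210:268]=1
    else: b[240:310,328:422]=1
    m*=b
    pts=np.argwhere(m)[:,::-1].astype(float)
    W=np.array([atz(c,p,10)[:2] for p in pts],np.float32)
    r=cv2.minAreaRect(W); print(n,"base rect",r, cv2.boxPoints(r).round(0).tolist())
    rm=(((hsv[...,0]<8)|(hsv[...,0]>172))&(hsv[...,1]>150)&(hsv[...,2]>90)).astype(np.uint8)*b
    k,l,st,ce=cv2.connectedComponentsWithStats(rm)
    print("red",[(ce[i].round(1).tolist(),int(st[i][4])) for i in range(1,k) if st[i][4]>3])
E
python3 b.py
```

```text
t base rect ((491.69439697265625, 332.42138671875), (118.68121337890625, 274.2165222167969), 81.3455581665039) [[347.0, 294.0], [618.0, 253.0], [636.0, 370.0], [365.0, 412.0]]
red [([236.0, 197.8], 20), ([220.9, 220.9], 14)]
s base rect ((493.7380676269531, 337.3533630371094), (119.61196899414062, 274.89447021484375), 81.41152954101562) [[349.0, 299.0], [621.0, 258.0], [639.0, 376.0], [367.0, 417.0]]
red [([372.7, 262.3], 27), ([398.5, 275.5], 16)]
```

View pics/z1.png

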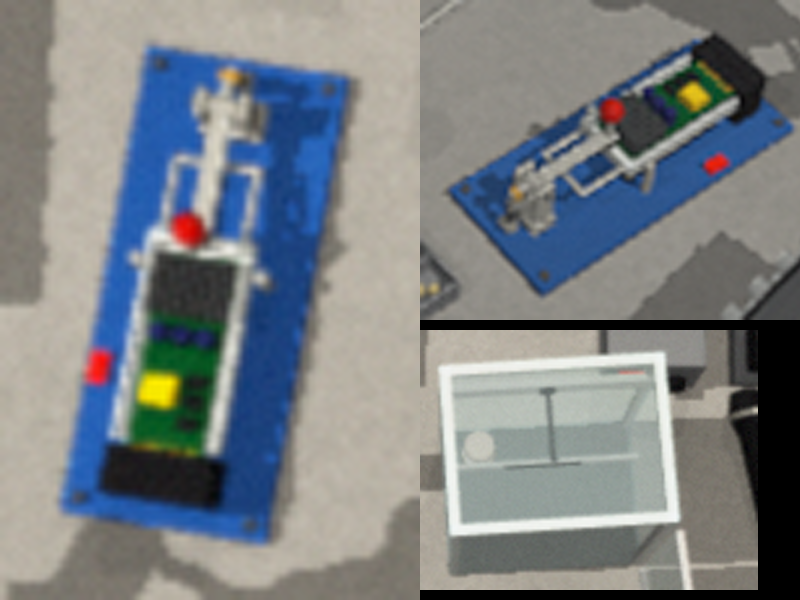

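```bash
cat > c.py <<'E'
from h import *
np.set_printoptions(precision=1,suppress=True)
s=read_camera("side");t=read_camera("top")
print("knob",tri(t,[236,197.8],s,[372.7,262.3]))
print("knob at z86", atz(t,[236,197.8],86),atz(s,[372.7,262.3],86))
tc=np.array([[317.7,109.2],[403.8,103.5],[409.6,169.2],[323.5,173.8]])
sc=np.array([[247,228],[307,190],[375,232],[320,270]])/1.25
for c,pp in((t,tc),(s,sc)):
    W=np.array([atz(c,p,265)[:2] for p in pp],np.float32); print(W); print(cv2.minAreaRect(W))
g=t["image"].astype(int); m=(g.min(2)>205).astype(np.uint8); b=np.zeros_like(m); b[98:180,312:415]=1; m*=b
k,l,st,ce=cv2.connectedComponentsWithStats(m); i=1+np.argmax(st[1:,4]); pts=np.argwhere(l==i)[:,::-1].astype(float)
W=np.array([atz(t,p,265)[:2] for p in pts],np.float32); r=cv2.minAreaRect(W); print("mask",r,cv2.boxPoints(r))
for th in ["hook_tip","hook_seat","door_handle","door_hinge"]:
    for n,c in(("t",t),("s",s)):
        for r in cut_out(th,c)[:1]:
            ys,xs=np.nonzero(r["region"]); print(th,n,np.round(r["at"]),xs.min(),xs.max(),ys.min(),ys.max(),len(xs))
E
python3 c.py
```

```text
knob (array([515.6, 331.3,  86.8]), np.float64(3.3547172173139974))
knob at z86 [516.7 330.1  86. ] [514.  332.2  86. ]
[[ 759.8   61. ]
 [ 779.2 -197.4]
 [ 578.  -210.7]
 [ 562.5   42.6]]
((670.0748901367188, -74.74502563476562), (201.72329711914062, 259.19415283203125), 3.7717626094818115)
[[ 786.5 -178.2]
 [ 581.4 -199.4]
 [ 565.6   56. ]
 [ 748.    64.8]]
((676.3182983398438, -65.33084106445312), (206.03907775878906, 255.87911987304688), 3.5325305461883545)
mask ((672.1090087890625, -73.05264282226562), (199.81234741210938, 260.4713134765625), 3.917313814163208) [[ 563.5   50.1]
 [ 581.3 -209.8]
 [ 780.7 -196.2]
 [ 762.9   63.7]]
hook_tip t [373. 158.] 317 433 104 261 8732
hook_tip s [254. 203.] 197 300 120 274 10371
hook_seat t [371. 155.] 316 433 104 260 8844
hook_seat s [259. 202.] 198 300 120 273 10363
door_handle t [234. 217.] 224 246 186 235 655
door_handle s [280. 151.] 247 297 120 177 1705
door_hinge t [410. 223.] 394 433 173 261 1745
door_hinge s [278. 152.] 246 298 119 177 1743
```

```bash
python3 -c "
from h import *
s=env.state();print({k:np.round(v,3).tolist() for k,v in s.items()})"
```

```text
{'t': 1.8, 'joints': [0.998, 0.491, 1.559, 0.0, 1.092, -0.106], 'qvel': [0.0, -0.001, -0.0, -0.0, -0.0, 0.001], 'tau': [-0.0, -61.245, -25.844, 0.069, 0.044, 0.0], 'eef_pos': [281.256, 558.133, 404.771], 'tcp_rot': [3.141, -0.0, 2.675], 'ft_force': [0.111, 0.159, 0.073], 'moment': [0.039, 0.045, 0.041], 'grip_force': 0.0, 'opening': 0.999}
```

Call:
{"api": "move_arm", "payload": {
  "commands": [
    [[0.65,-0.63,-0.25],0.33,1],
    [[0.65,-0.63,-0.25],0.33,1],
    [[0.65,-0.63,-0.25],0.33,1],
    [[0.65,-0.63,-0.25],0.33,1],
    [[0.65,-0.63,-0.25],0.33,1],
    [[0.65,-0.63,-0.25],0.33,1],
    [[0.65,-0.63,-0.25],0.33,1],
    [[0.65,-0.63,-0.25],0.33,1],
    [[0.65,-0.63,-0.25],0.33,1],
    [[0.65,-0.63,-0.25],0.33,1],
    [[0.65,-0.63,-0.25],0.33,1],
    [[0.65,-0.63,-0.25],0.33,1],
    [[0,0,0],0,1],
    [[0,0,0],0,1]
  ]
}}

```text
t: 2.97
eef_pos: [516.0, 330.4, 314.3]
tcp_rot: [-3.141, -0.001, 2.989]
ft_force: [-0.3, 0.6, 0.7]
opening: 0.998
grip_force: 0.0
```

Call:
{"api": "move_arm", "payload": {
  "commands": [
    [[0,0,-0.58],0,1],
    [[0,0,-0.58],0,1],
    [[0,0,-0.58],0,1],
    [[0,0,0],0,0],
    [[0,0,0],0,-0.4],
    [[0,0,0],0,-0.62],
    [[0,0,0],0,-0.62],
    [[0,0,0],0,-0.62],
    [[0,0,0],0,-0.62]
  ]
}}

```text
t: 3.72
eef_pos: [515.2, 331.5, 263.4]
tcp_rot: [3.141, 0.001, 2.992]
ft_force: [-0.2, -0.0, 0.5]
opening: 0.638
grip_force: 0.0
```

Call:
{"api": "move_arm", "payload": {
  "commands": [
    [[0,0,0],0,-0.62],
    [[0,0,0],0,-0.62],
    [[0,0,0],0,-0.62],
    [[0,0,0],0,-0.62],
    [[0,0,0],0,-0.62],
    [[0,0,0],0,-0.62],
    [[0,0,0],0,-0.62]
  ]
}}

```text
t: 4.3
eef_pos: [515.2, 330.6, 262.4]
tcp_rot: [-3.139, -0.001, 2.992]
ft_force: [0.2, -9.1, 2.5]
opening: 0.203
grip_force: 10.0
```

Call:
{"api": "move_arm", "payload": {
  "commands": [
    [[0,-0.04,0],0,-0.62],
    [[0,0,0],0,-0.62],
    [[0.185,-0.028,0.373],0,-0.62],
    [[0.241,-0.036,0.337],0,-0.62],
    [[0.287,-0.043,0.3],0,-0.62],
    [[0,0,0],0,-0.62]
  ]
}}

```text
t: 4.8
eef_pos: [537.4, 326.6, 293.9]
tcp_rot: [3.141, 0.001, 2.991]
ft_force: [-4.7, -1.6, 1.9]
opening: 0.193
grip_force: 27.5
```

Call:
{"api": "move_arm", "payload": {
  "commands": [
    [[0.326,-0.049,0.253],0,-0.62],
    [[0.363,-0.055,0.2],0,-0.62],
    [[0.386,-0.058,0.143],0,-0.62],
    [[0.405,-0.061,0.083],0,-0.62],
    [[0.409,-0.062,0.023],0,-0.62],
    [[0.412,-0.062,-0.04],0,-0.62],
    [[0,0,0],0,-0.62]
  ]
}}

```text
t: 5.38
eef_pos: [607.2, 316.0, 312.7]
tcp_rot: [3.141, 0.002, 2.991]
ft_force: [1.8, -3.4, 6.8]
opening: 0.191
grip_force: 27.5
```

```bash
python3 -c "
from h import *
s=read_camera('side');t=read_camera('top')
im=np.hstack([cv2.resize(c['image'][b[1]:b[3],b[0]:b[2],::-1],(400,400),interpolation=cv2.INTER_CUBIC) for c,b in((t,(190,150,290,250)),(s,(320,210,420,310)))]);cv2.imwrite('pics/k1.png',im)"
```

```text
(no output)
```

View pics/k1.png

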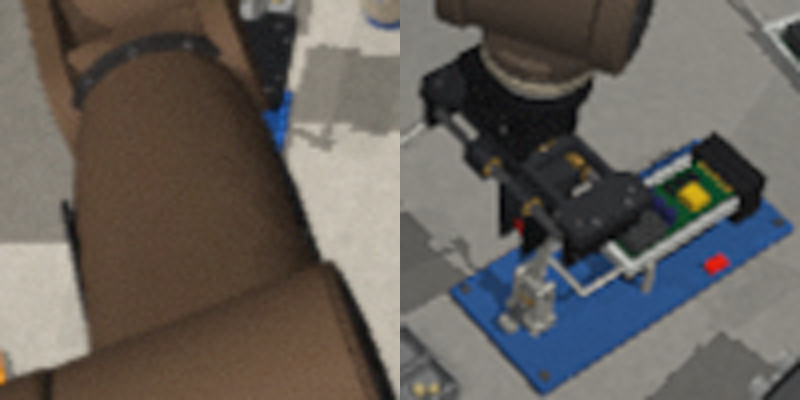

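Call:
{"api": "move_arm", "payload": {
  "commands": [
    [[0,0,0],0,1],
    [[0,0,0],0,1],
    [[0,0,0],0,1],
    [[0,0,0.75],0,1],
    [[0,0,0.75],0,1],
    [[-0.718,0.109,0],0,1],
    [[-0.718,0.109,0],0,1],
    [[-0.718,0.109,0],0,1],
    [[-0.718,0.109,0],0,1],
    [[-0.718,0.109,0],0,1],
    [[-0.718,0.109,0],0,1],
    [[-0.718,0.109,0],0,1],
    [[-0.718,0.109,0],0,1],
    [[-0.718,0.109,0],0,1],
    [[0,0,0],0,1],
    [[0,0,0],0,1]
  ]
}}

```text
t: 6.82
eef_pos: [411.0, 346.4, 357.9]
tcp_rot: [3.141, 0.0, 2.993]
ft_force: [1.3, 0.1, 0.3]
opening: 1.0
grip_force: 0.0
```

```bash
cat > d.py <<'E'
from h import *
np.set_printoptions(precision=1,suppress=True)
s=read_camera('side');t=read_camera('top')
O=np.array([459.,338.5,0]);u=np.array([.9888,-.1495,0]);v=np.array([.1495,.9888,0]);z=np.array([0,0,1.])
L=lambda x,y,h:O+u*x+v*y+z*h
out=[]
for c,b in((t,(195,150,295,250)),(s,(320,210,420,310))):
    im=cv2.resize(c['image'][b[1]:b[3],b[0]:b[2],::-1],(400,400),interpolation=cv2.INTER_CUBIC)
    for pts,col in(([L(60,30,47),L(60,-30,47),L(-60,-30,47),L(-60,30,47)],(0,255,255)),([L(102.5,21,41),L(102.5,-21,41)],(255,0,255))):
        q=((proj(c,np.array(pts))-b[:2]+.5)*4).astype(int);cv2.polylines(im,[q],True,col,1)
    out.append(im)
cv2.imwrite('pics/k2.png',np.hstack(out))
E
python3 d.py
```

```text
(no output)
```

View pics/k2.png

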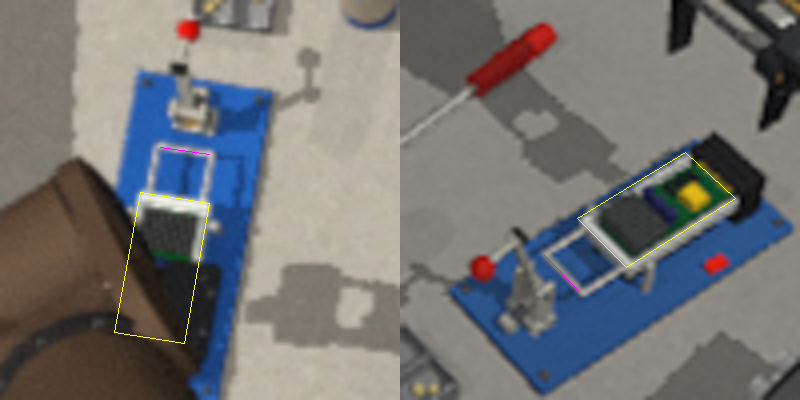

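Call:
{"api": "move_arm", "payload": {
  "commands": [
    [[0.08,-0.03,-0.78],0,1],
    [[0,0,-0.78],0,1],
    [[0,0,-0.78],0,1],
    [[0,0,-0.78],0,1],
    [[0,0,-0.78],0,1],
    [[0,0,-0.78],0,1],
    [[0,0,0],0,0.2],
    [[0,0,0],0,0.1],
    [[0,0,0],0,0.1],
    [[0,0,0],0,0],
    [[0,0,0],0,0],
    [[0,0,0],0,0],
    [[0,0,0],0,0]
  ]
}}

```text
t: 8.0
eef_pos: [414.3, 345.1, 218.3]
tcp_rot: [3.14, 0.001, 2.992]
ft_force: [-0.6, -0.7, 6.2]
opening: 0.63
grip_force: 30.0
```

Call:
{"api": "move_arm", "payload": {
  "commands": [
    [[0.06,-0.009,0],0,0],
    [[0.1,-0.015,0],0,0],
    [[0.1,-0.015,0],0,0],
    [[0.1,-0.015,0],0,0],
    [[0,0,0],0,0],
    [[0,0,0],0,0]
  ]
}}

```text
t: 8.5
eef_pos: [424.7, 343.5, 218.3]
tcp_rot: [3.141, 0.0, 2.992]
ft_force: [-5.0, -0.7, 9.8]
opening: 0.628
grip_force: 30.0
```

Call:
{"api": "move_arm", "payload": {
  "commands": [
    [[0,0,0.15],0,0],
    [[0,0,0.3],0,0],
    [[0,0,0.5],0,0],
    [[0,0,0.6],0,0],
    [[0,0,0.7],0,0],
    [[0,0,0.7],0,0],
    [[0,0,0.7],0,0],
    [[0,0,0],0,0],
    [[0,0,0],0,0]
  ]
}}

```text
t: 9.25
eef_pos: [424.9, 343.3, 328.0]
tcp_rot: [3.14, 0.002, 2.992]
ft_force: [-0.5, 0.2, -2.5]
opening: 0.633
grip_force: 30.0
```

```bash
cat > e.py <<'E'
from h import *
import sys
np.set_printoptions(precision=1,suppress=True)
yaw=float(sys.argv[1]); gx=float(sys.argv[2]); gz=float(sys.argv[3]); b=[int(a) for a in sys.argv[4].split(",")]
c=read_camera('side'); p=np.array(env.state()['eef_pos']); 
u=np.array([np.cos(yaw),np.sin(yaw),0]);v=np.array([-u[1],u[0],0]);G=p-[0,0,171]
im=cv2.resize(c['image'][b[1]:b[3],b[0]:b[2],::-1],None,fx=4,fy=4,interpolation=cv2.INTER_CUBIC)
for th,col in((0,(0,255,255)),(0.15,(255,0,255))):
    def L(x,y,z):
        dx,dz=x-gx,z-gz; return G+u*(dx*np.cos(th)+dz*np.sin(th))+v*y+np.array([0,0,1])*(dz*np.cos(th)-dx*np.sin(th))
    for pts in([L(60,30,13),L(60,-30,13),L(-60,-30,13),L(-60,30,13)],[L(60,-23.5,7),L(102.5,-23.5,7),L(102.5,23.5,7),L(60,23.5,7)]):
        cv2.polylines(im,[((proj(c,np.array(pts))-b[:2]+.5)*4).astype(int)],True,col,1)
cv2.imwrite('pics/'+sys.argv[5],im); print(p,env.state()['ft_force'])
E
python3 e.py -0.15 -46 12 320,200,450,310 l1.png
```

```text
[424.7 343.3 326.9] [-0.   0.5 -1.4]
```

View pics/l1.png

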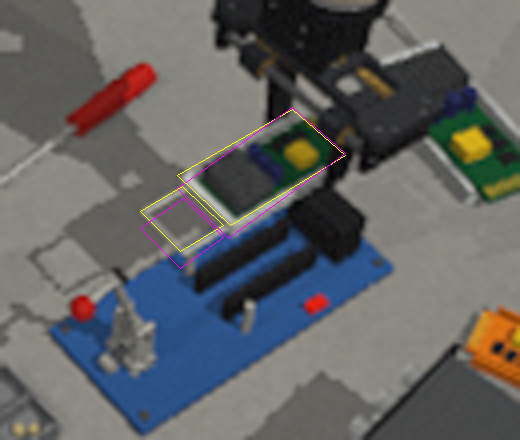

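Call:
{"api": "move_arm", "payload": {
  "commands": [
    [[-0.02,-0.3,0.4],0.13,0],
    [[-0.02,-0.6,0.45],0.13,0],
    [[-0.02,-0.75,0.45],0.13,0],
    [[-0.02,-0.75,0.45],0.13,0],
    [[-0.02,-0.75,0.45],0.13,0],
    [[-0.02,-0.75,0.45],0.13,0],
    [[-0.02,-0.75,0.45],0.13,0],
    [[-0.02,-0.75,0.45],0.13,0],
    [[-0.02,-0.75,0.45],0.13,0],
    [[-0.02,-0.75,0.45],0.13,0],
    [[-0.03,-0.75,0],0.14,0],
    [[-0.03,-0.75,0],0.14,0],
    [[-0.03,-0.75,0],0.14,0],
    [[-0.03,-0.75,0],0.14,0],
    [[-0.03,-0.75,0],0.14,0],
    [[-0.03,-0.75,0],0.14,0],
    [[-0.03,-0.75,0],0.14,0],
    [[-0.03,-0.75,0],0.14,0],
    [[-0.03,-0.75,0],0.14,0],
    [[-0.03,-0.72,0],0.14,0]
  ]
}}

```text
t: 10.97
eef_pos: [409.3, -89.1, 460.1]
tcp_rot: [3.141, -0.001, -3.075]
ft_force: [-0.5, 0.1, -2.0]
opening: 0.628
grip_force: 30.0
```

```bash
cat > f.py <<'E'
from h import *
import sys
gx,gz=-46,12
C=np.array([672.5,-71,0]);y=.068;a=np.array([np.cos(y),np.sin(y),0]);w=np.array([-a[1],a[0],0]);Z=np.array([0,0,1.])
H=lambda x,yy,z:C+a*x+w*yy+Z*z
s=read_camera('side');t=read_camera('top');p=np.array(env.state()['eef_pos']);G=p-[0,0,171]
def L(x,yy,z): return G+a*(x-gx)+w*yy+Z*(z-gz)
out=[]
for c,b in((s,(180,130,330,280)),(t,(300,90,450,240))):
    im=cv2.resize(c['image'][b[1]:b[3],b[0]:b[2],::-1],(600,600) if c is s else (600,600),interpolation=cv2.INTER_CUBIC)
    im=cv2.resize(im,(400*1,400)) if 0 else im
    def dr(pts,col,cl=False): cv2.polylines(im,[((proj(c,np.array(pts))-b[:2]+.5)*4).astype(int)],cl,col,1)
    dr([H(100,0,200),H(0,0,200),H(-6,0,217)],(0,0,255))
    dr([H(-100,-130,265),H(-100,130,265),H(100,130,265),H(100,-130,265)],(0,255,0),True)
    dr([L(60,30,13),L(60,-30,13),L(-60,-30,13),L(-60,30,13)],(0,255,255),True)
    dr([L(60,-23.5,7),L(102.5,-23.5,7),L(102.5,23.5,7),L(60,23.5,7)],(0,255,255))
    out.append(im[:600,:400] if c is t else im[:600,100:500])
cv2.imwrite('pics/'+sys.argv[1],np.hstack(out))
E
python3 f.py m1.png
```

View pics/m1.png

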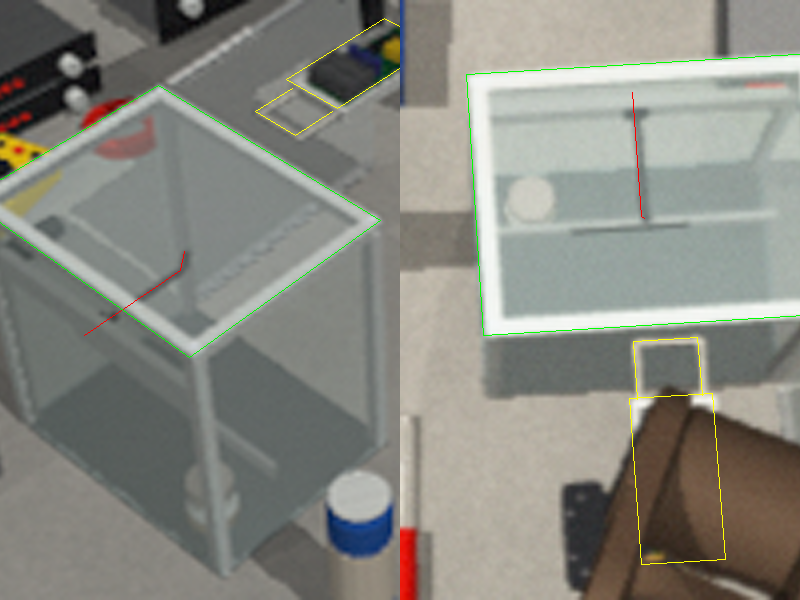

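Call:
{"api": "move_arm", "payload": {
  "commands": [
    [[0,0,-0.4],0,0],
    [[0,0,-0.6],0,0],
    [[0,0,-0.6],0,0],
    [[0,0,-0.3],0,0],
    [[0.3,0.02,0],0,0],
    [[0.45,0.031,0],0,0],
    [[0.45,0.031,0],0,0],
    [[0.45,0.031,0],0,0],
    [[0.45,0.031,0],0,0],
    [[0.45,0.031,0],0,0],
    [[0.3,0.02,0],0,0],
    [[0,0,0],0,0],
    [[0,0,0],0,0]
  ]
}}

```text
t: 12.15
eef_pos: [495.5, -81.6, 403.3]
tcp_rot: [3.141, -0.001, -3.075]
ft_force: [-0.2, -0.2, -2.1]
opening: 0.631
grip_force: 30.0
```

```bash
python3 f.py m2.png; python3 -c "
from h import *
print(env.state()['eef_pos'],env.state()['ft_force'])"
```

```text
[495.0159752  -81.69737356 403.4033524 ] [-0.30983699  0.2226674  -2.17709668]
```

View pics/m2.png

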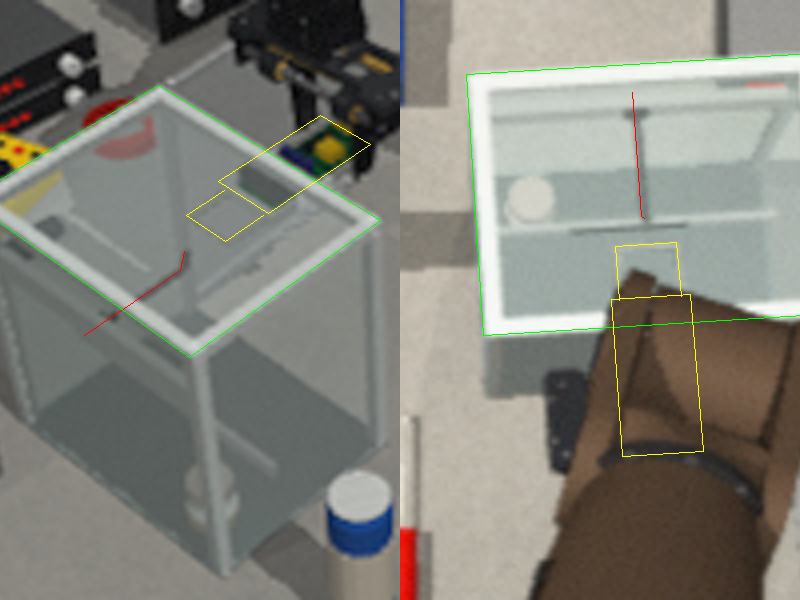

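Call:
{"api": "move_arm", "payload": {
  "commands": [
    [[0.34,0.007,0],0,0],
    [[0.34,0.007,0],0,0],
    [[0.34,0.007,0],0,0],
    [[0.34,0.007,0],0,0],
    [[0,0,0],0,0]
  ]
}}

```text
t: 12.67
eef_pos: [538.2, -81.1, 403.1]
tcp_rot: [-3.141, 0.001, -3.075]
ft_force: [-0.1, -0.5, -1.8]
opening: 0.63
grip_force: 30.0
```

Call:
{"api": "move_arm", "payload": {
  "commands": [
    [[0,0,-0.2],0,0],
    [[0,0,-0.2],0,0],
    [[0,0,-0.15],0,0],
    [[0,0,0],0,0],
    [[0,0,0],0,0]
  ]
}}

```text
t: 13.08
eef_pos: [536.1, -81.0, 386.5]
tcp_rot: [3.141, -0.001, -3.076]
ft_force: [0.5, 0.4, -2.1]
opening: 0.629
grip_force: 30.0
```

Call:
{"api": "move_arm", "payload": {
  "commands": [
    [[0,0,-0.07],0,0],
    [[0,0,-0.07],0,0],
    [[0,0,0],0,0],
    [[0,0,0],0,0]
  ]
}}

```text
t: 13.42
eef_pos: [536.3, -81.0, 382.7]
tcp_rot: [-3.142, 0.0, -3.076]
ft_force: [-0.2, -0.6, -0.8]
opening: 0.628
grip_force: 30.0
```

Call:
{"api": "move_arm", "payload": {
  "commands": [
    [[0,0,-0.07],0,0],
    [[0,0,-0.07],0,0],
    [[0,0,0],0,0],
    [[0,0,0],0,0]
  ]
}}

```text
t: 13.75
eef_pos: [536.3, -81.0, 378.5]
tcp_rot: [-3.142, 0.0, -3.076]
ft_force: [0.4, -0.8, 0.3]
opening: 0.629
grip_force: 30.0
```

Call:
{"api": "move_arm", "payload": {
  "commands": [
    [[-0.12,-0.008,-0.05],0,0],
    [[0,0,-0.15],0,0],
    [[0,0,-0.15],0,0],
    [[0,0,0],0,0]
  ]
}}

```text
t: 14.08
eef_pos: [532.6, -81.2, 367.0]
tcp_rot: [3.141, -0.001, -3.076]
ft_force: [-0.2, -0.1, -0.2]
opening: 0.626
grip_force: 30.0
```

Call:
{"api": "move_arm", "payload": {
  "commands": [
    [[0,0,-0.15],0,0],
    [[0,0,-0.15],0,0],
    [[0,0,0],0,0]
  ]
}}

```text
t: 14.33
eef_pos: [532.8, -81.2, 358.1]
tcp_rot: [3.141, -0.0, -3.076]
ft_force: [0.1, -0.0, 1.8]
opening: 0.629
grip_force: 30.0
```

Call:
{"api": "move_arm", "payload": {
  "commands": [
    [[0,0,-0.15],0,0],
    [[0,0,-0.15],0,0],
    [[0,0,-0.1],0,0],
    [[0,0,0],0,0]
  ]
}}

```text
t: 14.67
eef_pos: [532.7, -81.2, 346.2]
tcp_rot: [3.141, -0.001, -3.076]
ft_force: [1.1, -0.2, 1.0]
opening: 0.625
grip_force: 30.0
```

```bash
python3 f.py m3.png
```

```text
(no output)
```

View pics/m3.png

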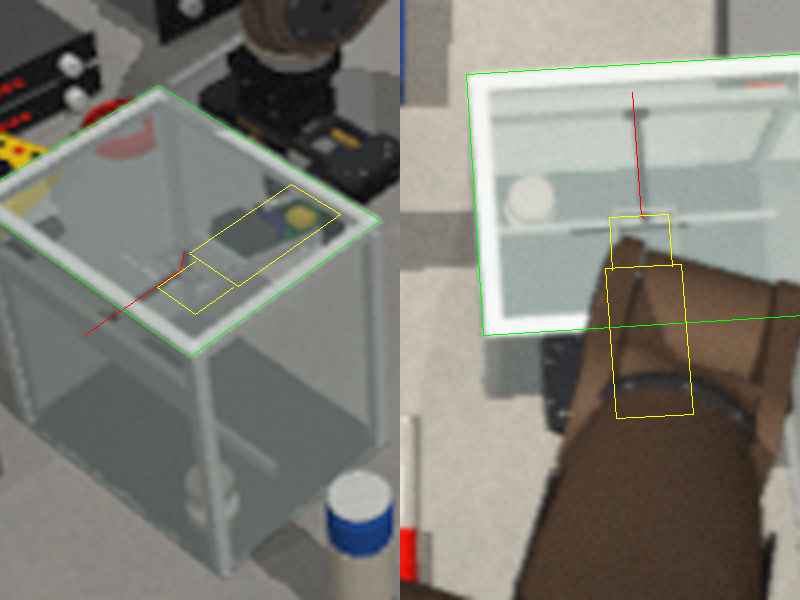

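Call:
{"api": "move_arm", "payload": {
  "commands": [
    [[0,0,0],0,1],
    [[0,0,0],0,1],
    [[0,0,0],0,1],
    [[0,0,0],0,1],
    [[0,0,0],0,1],
    [[0,0,0],0,1],
    [[-0.5,-0.03,0],0,1],
    [[-0.7,-0.05,0],0,1],
    [[-0.7,-0.05,0],0,1],
    [[-0.7,-0.05,0],0,1]
  ]
}}

```text
t: 15.6
eef_pos: [453.8, -86.6, 346.8]
tcp_rot: [3.141, -0.0, -3.075]
ft_force: [0.5, -0.6, 0.9]
opening: 0.999
grip_force: 0.0
```

```bash
cat > g.py <<'E'
from h import *
s=read_camera('side');t=read_camera('top')
out=[]
for c,b in((s,(190,110,330,280)),(t,(300,90,440,270))):
    im=c['image'][b[1]:b[3],b[0]:b[2],::-1]; im=cv2.resize(im,None,fx=2.85,fy=2.85,interpolation=cv2.INTER_CUBIC); im=im[:484]; out.append(im[:,:399])
h=min(o.shape[0] for o in out); cv2.imwrite('pics/n1.png',np.hstack([o[:h] for o in out]))
for n,c in(("t",t),("s",s)):
    for r in cut_out("door_handle",c)[:3]:
        ys,xs=np.nonzero(r["region"]); print(n,r["confidence"],np.round(r["at"]),xs.min(),xs.max(),ys.min(),ys.max())
# dark knob blobs near open door
def dark(c,b):
    g=c["image"][b[1]:b[3],b[0]:b[2]].max(2)<60; k,l,st,ce=cv2.connectedComponentsWithStats(g.astype(np.uint8))
    return [((ce[i]+b[:2]).round(1).tolist(),int(st[i][4])) for i in range(1,k) if st[i][4]>5]
print(dark(t,(400,220,450,265)),dark(s,(270,112,310,140)))
print(env.state()['eef_pos'])
E
python3 g.py
```

```text
t 0.81 [410. 225.] 394 433 172 261
t 0.42 [372. 153.] 317 433 104 261
t 0.27 [467. 170.] 449 487 146 192
s 0.89 [269. 152.] 246 296 124 177
s 0.54 [344. 275.] 337 354 268 282
[([429.1, 248.3], 71)] [([295.4, 125.1], 530)]
[454.97134949 -86.78072637 347.30384649]
```

View pics/n1.png

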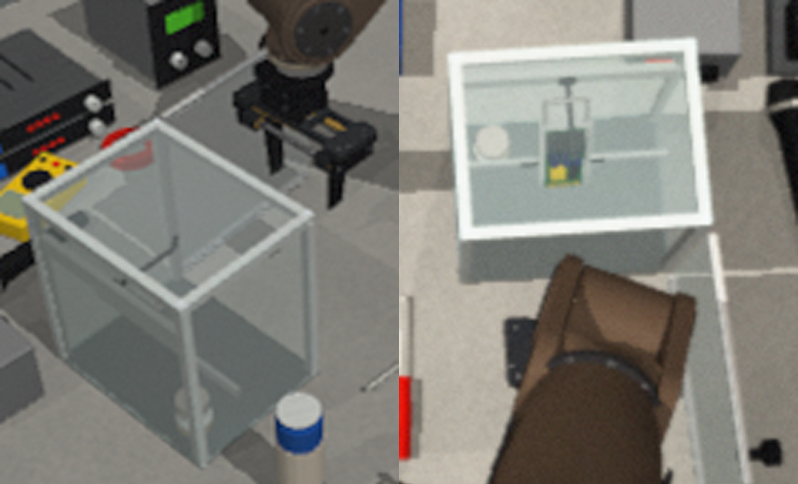

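```bash
python3 - <<'E'
from h import *
np.set_printoptions(precision=0,suppress=True)
s=read_camera('side');t=read_camera('top')
for n,c in(("t",t),("s",s)):
  for th in("card","card_handle"): print(n,th,[(np.round(r["at"]).tolist(),round(r["confidence"],2)) for r in search_frame(th,c)[:6]])
C=np.array([672.5,-71,0]);y=.068;a=np.array([np.cos(y),np.sin(y),0]);w=np.array([-a[1],a[0],0])
for z in(6,20,40,80,120,160,203):
  o=[]
  for px in([359.3,124.4],[358.2,144.4],[357.2,155.6]):
    p=atz(t,px,z); o.append((round((p-C)@a),round((p-C)@w),proj(s,p)[0].round()))
  print(z,o)
# diff of top now vs hang model
H=lambda x,yy,z:C+a*x+w*yy+np.array([0,0,z])
print("hang bar,trayend,tongue top:",proj(t,np.array([H(12,0,205),H(12,0,163),H(12,0,36)])),"side",proj(s,np.array([H(12,0,205),H(12,0,163),H(12,0,36)])))
d=t["image"][118:162,345:372].astype(int)
print(d[:,13].tolist())
E
```

```text
t card [([171.0, 244.0], 0.81), ([221.0, 296.0], 0.59), ([303.0, 236.0], 0.26)]
t card_handle [([220.0, 295.0], 0.76), ([173.0, 247.0], 0.76)]
s card [([434.0, 234.0], 0.94), ([460.0, 295.0], 0.92)]
s card_handle [([430.0, 228.0], 0.67)]
6 [(123, -24, array([224., 253.])), (50, -15, array([242., 243.])), (9, -8, array([251., 237.]))]
20 [(118, -23, array([224., 250.])), (46, -13, array([242., 240.])), (6, -7, array([252., 234.]))]
40 [(112, -20, array([226., 246.])), (41, -11, array([243., 235.])), (1, -5, array([253., 230.]))]
80 [(99, -16, array([228., 236.])), (30, -7, array([245., 226.])), (-9, -1, array([255., 221.]))]
120 [(87, -11, array([230., 227.])), (19, -3, array([247., 217.])), (-18, 3, array([257., 212.]))]
160 [(74, -7, array([232., 217.])), (8, 1, array([249., 207.])), (-28, 7, array([259., 203.]))]
203 [(61, -2, array([235., 206.])), (-3, 6, array([252., 197.])), (-38, 12, array([261., 192.]))]
hang bar,trayend,tongue top: [[360. 139.]
 [359. 143.]
 [355. 153.]] side [[247. 198.]
 [248. 207.]
 [252. 233.]]
[[107, 117, 114], [116, 125, 123], [138, 148, 141], [153, 162, 157], [162, 168, 163], [165, 171, 164], [167, 175, 166], [183, 187, 179], [165, 173, 168], [175, 183, 177], [176, 184, 179], [181, 188, 181], [192, 199, 191], [189, 194, 191], [189, 195, 189], [189, 195, 188], [182, 190, 182], [155, 169, 157], [112, 128, 120], [106, 113, 111], [107, 116, 115], [103, 112, 109], [104, 113, 109], [104, 112, 110], [97, 109, 107], [98, 109, 121], [92, 102, 119], [91, 102, 119], [89, 103, 122], [91, 102, 123], [115, 120, 112], [148, 151, 90], [150, 154, 86], [150, 151, 89], [138, 142, 89], [110, 130, 89], [151, 152, 108], [157, 162, 138], [155, 166, 159], [157, 170, 164], [157, 168, 162], [156, 169, 165], [156, 166, 164], [156, 168, 165]]
```

```bash
python3 - <<'E'
from h import *
for n,b in(("side",(190,150,310,290)),("top",(310,100,415,180))):
    c=read_camera(n)["image"].astype(int)
    o=cv2.resize(cv2.imread("pics/%s0.png"%n[0]),(640,400),interpolation=cv2.INTER_AREA)[:,:,::-1].astype(int)
    d=np.abs(c-o).max(2)[b[1]:b[3],b[0]:b[2]]
    m=(cv2.medianBlur(d.astype(np.uint8),3)>22)
    print(n,b)
    for r in range(0,m.shape[0],2): 
        if m[r].any(): print(b[1]+r,"".join("#" if v else "." for v in m[r]))
E
```

```text
side (190, 150, 310, 290)
150 .....................................................###.......#########################################################
152 .................................................#####......############################################################
154 ..............................................####..........######.............#########################################
156 ............................................###.................###................#####################################
158 ......................................................................................##################################
160 .........................................................................................###############################
162 ................................................######......................................############################
164 ............................................#########........................................###########################
166 ...........................................##########.................
[... 2665 characters left out ...]
........................................
146 .........................................###############.................................................
148 .......................................###############...................................................
150 .......................................###############...................................................
152 .......................................###############...................................................
154 .........................................############....................................................
178 ................................................#####....................................................
```

```bash
python3 - <<'E'
from h import *
np.set_printoptions(precision=0,suppress=True)
s=read_camera('side');t=read_camera('top')
C=np.array([672.5,-71,0]);y=.068;a=np.array([np.cos(y),np.sin(y),0]);w=np.array([-a[1],a[0],0])
H=lambda x,yy,z:C+a*x+w*yy+np.array([0,0,z])
for px in([277,193],[238,166]):
  p,e=tri(t,[357,143],s,px); print("tri",p,e)
  for z in(0,6,100,200): print(z,atz(s,px,z),(atz(s,px,z)-C)@a,(atz(s,px,z)-C)@w)
print("edge card side px:",proj(s,np.array([H(61,-30,205),H(61,30,205),H(45,-30,165),H(45,30,165),H(5,-30,45),H(5,30,45),H(-15,-22,50),H(-15,22,50)])))
cur=s["image"].astype(int)
o=cv2.resize(cv2.imread("pics/s0.png"),(640,400),interpolation=cv2.INTER_AREA)[:,:,::-1].astype(int)
d=np.abs(cur-o).max(2)
for r in range(190,250,3): print(r," ".join("%2d"%v for v in d[r,225:275:2]))
print(cur[215,225:275:3].tolist())
E
```

```text
tri [638. -29. 236.] 76.56377739942529
0 [ 461. -197.    0.] -219.19058449366628 -111.71975427873821
6 [ 465. -192.    6.] -214.80917652303134 -106.8111538411463
100 [ 529. -111.  100.] -146.16711831641496 -29.90974698554204
200 [596. -24. 200.] -73.14365213916362 51.90026030765413
tri [665. -72. 317.] 59.58761104884109
0 [ 469. -441.    0.] -227.75988306492764 -355.5613550856198
6 [ 473. -435.    6.] -223.33437210561655 -349.3977927314046
100 [ 536. -334.  100.] -154.00136707641056 -252.8353158486992
200 [ 603. -226.  200.] -80.24285108789354 -150.10927661177834
edge card side px: [[229. 201.]
 [241. 210.]
 [234. 208.]
 [247. 216.]
 [247. 226.]
 [259. 234.]
 [253. 223.]
 [261. 229.]]
190  5  7  7  6  8  7  8  5  7  5  6  7  8  6  5  6  6  7  7  9  6  8  6 13 13
193  7  6  7  6  9  7  6  6  6  7  7  6  6 12  5  8  5  4  6  7  7  8 15 24 32
196  7 10  7  6  7  5  7  5  8  8  8  6  5  6  6  7  5  8  8  7 11  6 17 32 35
199  7  9  8  8  8  6  7  9  7  5  6  6  6  6  7  6  6  7 10  8  6 10  7  6 15
202  4  7  5  9  9  9  8  7  6 12  4  7  7  6  8  6 10  8  6  8  7  6  9  8  8
205  6  6  
[... 761 characters left out ...]
 8  6  6  5  6  4
235  4  6  6  7  5  6  3  5  5  5  5  4  5  5  5  6  7  5  6  6  4  5  4  7  5
238  4  3  4  5  4  5  5  4  4  6  5  5  4  5  4  5  6  6  7  5  7  4  7  4  7
241  5  5  3  3  5  4  5  6  6  5  5  4  5  5  5  7  7  6  6  6  8  6  7  3  5
244  7  4  6  6  6  3  6  2  3  6  6  6  3  5  8  7  6  7  7  5  5  6  7  2  6
247  8  6  5  5  5  6  4  6  5  5  8  5  5  5  4  8  5  7  6  8  6  4  5  5  6
[[108, 114, 110], [100, 106, 102], [101, 105, 103], [107, 111, 108], [118, 123, 118], [104, 110, 106], [116, 120, 116], [104, 106, 104], [185, 193, 189], [191, 196, 192], [188, 194, 189], [163, 170, 167], [134, 136, 133], [95, 101, 99], [128, 132, 125], [132, 135, 129], [130, 132, 126]]
```

```bash
python3 - <<'E'
from h import *
s=read_camera('side')["image"].astype(np.float32)
o=cv2.resize(cv2.imread("pics/s0.png"),(640,400),interpolation=cv2.INTER_AREA)[:,:,::-1].astype(np.float32)
d=np.abs(cv2.GaussianBlur(s-o,(0,0),1.2)).max(2)
for r in range(176,284,2): print(r,"".join(" .:*#@"[min(5,int(v/3))] for v in d[r,195:305]))
t=read_camera('top'); im=cv2.cvtColor(t["image"],cv2.COLOR_RGB2GRAY)
print(im[118:160,343:373:1][::1,::2])
E
```

```text
176 ::::::::.:::::::::::::::::::::::::::::::::::::::::::::::::::::::::::::::::::::::::::::::::::::::::.....:::::@@
178 ::::::::::::::::::::::::::::::::::::::::::::::::::::......::::::::::::.::::::::::::::::::::::::::::::.:::::*@@
180 :::::::::::::::::::::::::::::::::::::.::::::::::.::::::::::::::::::::::::::::::::::::::::::::::::::::::::::*@@
182 ::::::::::::::::::::::::::::::::::::::::::::::::::::::::::::::::::..:::..:::::::::::::::::::::::::::::::::::@@
184 ::...::::::::::::::::::....::::::::::::::::::::::::::::::::::::::::::::..::::::::::***:::::::::::::::::::::::#
186 :::::.....:::::::***::.....::::::::::::::...::::::::::::::::::::::::::::::::::::**#@@@#*::::::::::::::::::::::
188 ::::::.....::::::::::::.. ...:::::::::::::::::::::::::::::::::..:::::::...::::*#@@@@@@@@@@#*::::::::::::::::::
190 ::::::....::::...:::::::.....::::::::::::::::::::::::::.....:::::::::::::::*##@@@@@@@@@@@@@@#*::::::::::::::::
192 :::::.............::::::::::::::..:::::::::::::::::::::.....:::::::::::::*#@@@@@@@@@@@@@@@@#*::::::...........
194 **##*:...............:::::::::::::::::::::::::::::::::.......
[... 7056 characters left out ...]
4 162]
 [160 161 163 185 140 155 175 180 103  89 105 174 173 166 160]
 [162 163 165 183 139 162 182 179 107  85 107 173 169 162 162]
 [164 163 168 182 138 162 179 172 105  90 108 171 166 162 164]
 [162 166 166 182 140 158 168 166 102  96 117 171 167 162 165]
 [164 163 165 177 129 133 138 131 114 122 127 170 166 162 166]
 [164 164 164 173 136 137 139 142 143 147 143 167 165 165 161]
 [165 164 165 168 143 158 151 160 158 154 161 168 167 164 164]
 [162 165 159 165 162 164 164 165 163 163 165 166 163 165 163]
 [163 164 162 165 167 164 163 164 162 162 163 166 158 167 165]
 [164 163 163 164 162 163 164 165 164 166 162 165 163 163 163]
 [164 165 164 165 160 165 164 164 164 165 163 165 164 163 164]]
```

```bash
cat > door.py <<'E'
from h import *
np.set_printoptions(precision=1,suppress=True)
C=np.array([672.5,-71,0]);y=.068;a=np.array([np.cos(y),np.sin(y),0]);w=np.array([-a[1],a[0],0])
Hg=C-109*a-130*w
def face(ph,rho,e): return Hg+rho*(w*np.cos(ph)-a*np.sin(ph))+e*(-a*np.cos(ph)-w*np.sin(ph))
E
python3 - <<'E'
from door import *
t=read_camera('top');s=read_camera('side')
b=(415,235,450,262)
g=t["image"][b[1]:b[3],b[0]:b[2]].max(2)<60; yx=np.argwhere(g); print(len(yx),yx.min(0)+[b[1],b[0]],yx.max(0)+[b[1],b[0]])
k=atz(t,[429,248.3],234); d=k-Hg; print("knob",k,"r",np.hypot(*d[:2]))
beta=np.arctan2(-(d@a),d@w); print("phi",beta-np.arctan2(-0-35,230)*1, beta, "expect r",np.hypot(230,35))
for ph in(1.6,1.7,1.8,1.85): print(ph,proj(t,face(ph,230,35)+[0,0,234]),proj(t,face(ph,260,0)+[0,0,265]),proj(s,face(ph,230,35)+[0,0,234]),face(ph,185,0),face(ph,185,45))
print(Hg)
E
```

```text
70 [244 423] [252 433]
knob [ 347.7 -269.1  234. ] r 232.98365617161275
phi 1.9185455372533449 1.7675301943319854 expect r 232.64780248263682
1.6 [[427.7 248.5]] [[419.4 259.6]] [[284.8 125.2]] [ 388.5 -226.1    0. ] [ 392.8 -270.8    0. ]
1.7 [[435.2 246.2]] [[428.4 258.3]] [[279.6 123.5]] [ 391.2 -244.4    0. ] [ 400.  -288.5    0. ]
1.8 [[442.4 243.2]] [[437.1 256.2]] [[274.1 122.2]] [ 395.7 -262.3    0. ] [ 408.9 -305.3    0. ]
1.85 [[445.9 241.4]] [[441.3 254.8]] [[271.3 121.6]] [ 398.6 -271.1    0. ] [ 413.9 -313.4    0. ]
[ 572.6 -208.1    0. ]
```

Call:
{"api": "move_arm", "payload": {
  "commands": [
    [[-0.1,0,0.7],0,-1],
    [[-0.1,0,0.9],0,-1],
    [[-0.1,0,0.9],0,-1],
    [[-0.1,0,0.9],0,-1],
    [[-0.1,0,0.9],0,-1],
    [[-0.15,-0.5,0.2],0,-1],
    [[-0.15,-0.6,0],0,-1],
    [[-0.15,-0.6,0],0,-1],
    [[-0.15,-0.6,0],0,-1],
    [[-0.15,-0.6,0],0,-1],
    [[-0.15,-0.6,0],0,-1],
    [[-0.15,-0.6,0],0,-1],
    [[-0.15,-0.6,0],0,-1],
    [[-0.15,-0.6,0],0,-1],
    [[-0.15,-0.6,0],0,-1],
    [[-0.1,-0.4,0],0,-1],
    [[0,0,0],0,-1]
  ]
}}

```text
t: 17.92
eef_pos: [391.3, -277.2, 481.8]
tcp_rot: [-3.142, -0.0, -3.077]
ft_force: [-0.5, 0.5, 0.0]
opening: 0.01
grip_force: 0.0
```

```bash
python3 - <<'E'
from door import *
p=np.array(env.state()['eef_pos']);print(p,env.state()['opening'])
prev=p[:2]
for ph in np.r_[1.615:0.001:12j, 0.0]:
    q=face(ph,185,14)[:2]; print(round(ph,2),q,((q-prev)/30).round(2),np.hypot(*(q-prev))); prev=q
E
```

```text
[ 391.3 -277.2  481.8] 0.010140241210170858
1.62 [ 390.3 -242.7] [-0.   1.1] 34.47887015488119
1.47 [ 387.2 -215.7] [-0.1  0.9] 27.19774757088287
1.32 [ 388.1 -188.5] [0.  0.9] 27.197747570882836
1.17 [ 392.9 -161.8] [0.2 0.9] 27.197747570882857
1.03 [ 401.6 -136. ] [0.3 0.9] 27.19774757088291
0.88 [ 414.  -111.8] [0.4 0.8] 27.197747570882818
0.73 [429.8 -89.6] [0.5 0.7] 27.197747570882903
0.59 [448.7 -70. ] [0.6 0.7] 27.197747570882864
0.44 [470.2 -53.4] [0.7 0.6] 27.197747570882864
0.29 [493.9 -40.1] [0.8 0.4] 27.197747570882836
0.15 [519.3 -30.4] [0.8 0.3] 27.197747570882818
0.0 [545.9 -24.5] [0.9 0.2] 27.197747570882843
0.0 [546.  -24.5] [0. 0.] 0.18552896574821748
```

Call:
{"api": "move_arm", "payload": {
  "commands": [
    [[0,0,-0.77],0,-1],
    [[0,0,-0.78],0,-1],
    [[0,0,-0.78],0,-1],
    [[0,0,-0.77],0,-1],
    [[-0.017,0.4,0],0,-1],
    [[-0.017,0.4,0],0,-1],
    [[0,0.35,0],0,-1],
    [[-0.05,0.45,0],0,-1],
    [[-0.05,0.45,0],0,-1],
    [[0.015,0.453,0],0,-1],
    [[0.015,0.453,0],0,-1],
    [[0.08,0.445,0],0,-1],
    [[0.08,0.445,0],0,-1],
    [[0.145,0.43,0],0,-1],
    [[0.145,0.43,0],0,-1],
    [[0.207,0.403,0],0,-1],
    [[0.207,0.403,0],0,-1],
    [[0.263,0.37,0],0,-1],
    [[0.263,0.37,0],0,-1]
  ]
}}

```text
t: 19.5
eef_pos: [430.0, -86.3, 389.8]
tcp_rot: [-3.141, 0.001, -3.075]
ft_force: [-0.4, -0.3, -0.5]
opening: 0.004
grip_force: 0.2
```

```bash
cat > k.py <<'E'
from door import *
t=read_camera('top')
st=env.state();print(st['eef_pos'],st['ft_force'])
p=np.array(st['eef_pos']);d=(p-Hg);print("tool phi~",np.arctan2(-(d@a),d@w))
im=t["image"]; hs=im.max(2)<60
for ph in np.arange(0,1.7,.1):
    q=proj(t,face(ph,230,35)+[0,0,234])[0].round().astype(int); print(round(ph,1),q,int(hs[q[1]-3:q[1]+4,q[0]-3:q[0]+4].sum()),end="; ")
E
python3 k.py
```

```text
[430.9 -85.4 389.9] [-0.   1.1  0. ]
tool phi~ 0.7888729747621622
0.0 [331 189] 0; 0.1 [333 197] 0; 0.2 [336 204] 0; 0.3 [340 211] 25; 0.4 [344 217] 45; 0.5 [349 223] 2; 0.6 [354 229] 27; 0.7 [360 234] 0; 0.8 [367 239] 0; 0.9 [374 243] 0; 1.0 [381 246] 17; 1.1 [389 248] 31; 1.2 [396 250] 0; 1.3 [404 251] 0; 1.4 [412 251] 0; 1.5 [420 250] 0; 1.6 [428 249] 0;
```

Call:
{"api": "move_arm", "payload": {
  "commands": [
    [[0.315,0.327,0],0,-1],
    [[0.315,0.327,0],0,-1],
    [[0.358,0.277,0],0,-1],
    [[0.358,0.277,0],0,-1],
    [[0.395,0.222,0],0,-1],
    [[0.395,0.222,0],0,-1],
    [[0.423,0.162,0],0,-1],
    [[0.423,0.162,0],0,-1],
    [[0.3,0.07,0],0,-1],
    [[0.25,0.05,0],0,-1],
    [[0.15,0.02,0],0,-1],
    [[0,0,0],0,-1]
  ]
}}

```text
t: 20.55
eef_pos: [541.4, -24.6, 388.7]
tcp_rot: [3.141, -0.0, -3.075]
ft_force: [-0.3, -0.5, 0.3]
opening: 0.003
grip_force: 0.0
```

Call:
{"api": "move_arm", "payload": {
  "commands": [
    [[0.1,0,0],0,-1],
    [[0.08,0,0],0,-1],
    [[0.07,0,0],0,-1],
    [[0,0,0],0,-1],
    [[0,0,0],0,-1]
  ]
}}

```text
t: 20.97
eef_pos: [547.0, -24.7, 389.0]
tcp_rot: [3.141, -0.004, -3.076]
ft_force: [-11.6, -1.5, 5.3]
opening: 0.006
grip_force: 6.3
```

Call:
{"api": "move_arm", "payload": {
  "commands": [
    [[0.05,0,0],0,-1],
    [[0.05,0,0],0,-1],
    [[0,0,0],0,-1],
    [[0,0,0],0,-1]
  ]
}}

```text
t: 21.3
eef_pos: [548.1, -24.7, 389.0]
tcp_rot: [3.141, -0.011, -3.075]
ft_force: [-33.4, -2.6, 16.5]
opening: 0.004
grip_force: 16.8
```

Call:
{"api": "move_arm", "payload": {
  "commands": [
    [[-0.1,0,0],0,-1],
    [[-0.3,0,0],0,-1],
    [[-0.8,-0.05,0],0,-1],
    [[-0.9,-0.05,0],0,-1],
    [[-0.9,-0.05,0],0,-1],
    [[-0.5,-0.6,0.4],0,-1],
    [[0,-0.8,0.6],0,-1],
    [[0,-0.8,0.6],0,-1],
    [[0,-0.8,0.6],0,-1],
    [[0,-0.8,0.6],0,-1],
    [[0,-0.8,0.6],0,-1],
    [[0,-0.8,0.4],0,-1],
    [[0,-0.8,0],0,-1],
    [[0,-0.8,0],0,-1],
    [[0,0,0],0,-1]
  ]
}}

```text
t: 22.55
eef_pos: [445.9, -242.0, 502.9]
tcp_rot: [-3.14, 0.001, -3.078]
ft_force: [0.8, 0.9, -0.7]
opening: 0.003
grip_force: 0.0
```

```bash
python3 - <<'E'
from door import *
t=read_camera('top'); hs=t["image"].max(2)<70
k,l,st,ce=cv2.connectedComponentsWithStats(hs[175:260,315:430].astype(np.uint8))
print([((ce[i]+[315,175]).round(1).tolist(),int(st[i][4])) for i in range(1,k) if st[i][4]>8])
for ph in(0,.03,.06,.1): print(ph,proj(t,face(ph,230,35)+[0,0,234]))
im=cv2.cvtColor(t["image"],cv2.COLOR_RGB2GRAY); print(im[118:160,343:373:2])
print(env.state()['eef_pos'])
E
```

```text
[([410.8, 203.0], 355), ([332.0, 186.4], 82), ([428.4, 205.0], 10), ([422.6, 220.4], 85), ([393.3, 244.1], 164)]
0 [[331.2 189.2]]
0.03 [[331.7 191.5]]
0.06 [[332.4 193.7]]
0.1 [[333.3 196.6]]
[[179 175 175 176 175 178 161 116 112 126 175 180 181 181 189]
 [177 178 179 179 184 189 176 130 122 159 194 194 194 196 197]
 [192 193 193 195 198 195 195 175 132 192 197 197 196 197 198]
 [196 200 199 199 199 197 199 194 132 193 195 198 196 197 193]
 [199 199 197 194 201 197 201 192 135 191 197 199 197 193 192]
 [199 197 199 197 197 193 193 189 141 185 193 198 199 201 197]
 [199 196 199 198 194 193 186 183 161 184 183 182 193 197 195]
 [200 199 200 199 181 188 188 189 176 188 187 167 190 199 198]
 [199 198 199 200 172 184 181 189 143 186 197 177 196 198 199]
 [198 199 199 197 175 195 196 194 145 184 200 182 190 199 198]
 [198 197 197 195 176 200 201 198 143 180 199 179 191 199 199]
 [198 201 198 196 174 198 200 198 144 176 199 180 191 198 198]
 [199 199 197 196 175 197 199 201 149 177 198 178 190 198 192]
 [197 197 198 196 176 193 195 195 153 176 197 177 187 178 181]
 [189 187 189 191 173 193
[... 1062 characters left out ...]
3 137 151 173 179 105  88 105 178 171 161 160]
 [163 161 165 179 144 163 180 178 104  88 105 173 168 165 161]
 [163 164 164 182 142 162 177 174 101  92 109 171 166 159 161]
 [162 159 163 181 139 153 169 164 103  94 117 163 167 167 160]
 [162 163 164 176 129 135 136 132 117 120 127 169 165 162 159]
 [163 160 163 175 134 136 136 139 143 142 144 166 161 165 164]
 [162 164 161 171 146 157 150 156 158 154 162 163 164 166 160]
 [163 167 164 161 161 164 163 162 162 160 164 163 162 165 164]
 [166 162 166 163 164 167 166 161 161 162 165 161 163 163 163]
 [162 163 163 162 163 160 163 164 164 164 161 164 161 162 160]
 [163 164 162 163 161 162 164 164 167 162 165 161 166 163 162]]
[ 445.8 -240.5  502.7]
```

```bash
python3 -c "
from cell import env
print(env.job_done())"
```

```text
the job is handed in; nothing more can be done
None
```

I handed the job in at about 23 s: the finger is up, the card hangs by its handle on the hook and the door is shut, but the handle's bar slid back on release to about 60 mm in cabinet x instead of the 12 mm seat. I judged the hang from the top camera only; it looks still and seems to lean on the steady rail. I could not make the card out in the side view.

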